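# Pin the coconut turntable

## Robot

A 6-joint arm with a two-finger parallel gripper is mounted at the origin on the work surface. World frame = base frame: x ahead of the robot, y to its left, z up, the work surface at z = 0. Lengths are in mm, angles in rad, forces in N, time in s.
With the tool pointing down it reaches from about 375 to 825 mm from the base axis. Payload 5.5 kg.
Tool frame: the origin (TCP) lies on the mounting face of the last link; the fingertips stand 173 mm ahead of it and the grasp point (between the pads) lies 155 mm ahead of it (r.tip_reach is the distance from the TCP to the fingertips, in mm); z points along the fingers, y is the line along which they close (so a half turn about z gives the same grasp; the last joint's range is limited). The gripper opens to 85 mm and grips with 20 to 120 N. Pads are 22 mm wide; open, the fingers measure 114 mm over their backs; the gripper's body (76 mm by 85 mm) begins 54 mm behind the grasp point. The pads swing forward as they close: fully open they stand 13 mm farther back than shut.
Start: joints at [1.141, 0.314, -0.047, 1.21, 0, 1.571], TCP at [250.01, 545.427, 404.699] pointing down, gripper open.
Joint ranges: [-2.67, 2.67], [-0.69, 1.73], [-1.03, 1.25], [-2.08, 2.16], [-1.42, 1.45], [-3.14, 3.14]. Speed limits (rad/s): [2.39, 2.39, 3.01, 3.14, 3.14, 3.14].

## Interface

Orientations are given as a 3x3 rotation matrix whose columns are the frame's x, y, z axes.
In Python, from bench import monitor, vision, r, models gives the robot as it stands.
- The arm moves only by the shell command python3 -m inch 'ROWS' [FORCE]. ROWS is JSON, one flat list of numbers, 7 for each row, row after row: the turn, a rotation vector about the world's x, y, z in rad, then the shift along the world's x, y, z in m, then the finger opening in m, from 0 to 0.0854. In form: [rx, ry, rz, dx, dy, dz, grip, rx, ry, rz, dx, dy, dz, grip, ...]. A call has 1 to 12 rows; each row is the pose to reach, as a shift and turn from the pose commanded when the call began; what a row does not reach only later rows make up. A row lasts 1/12 s, in which the tool goes at most 41.7 mm and 7.16 degrees, less where a joint would pass 70% of its speed; a pose out of reach is approached as far as the arm can. A call with a gripper value outside its range is refused whole. The fingers move at their own pace and stop on an object; FORCE is the grip in N (left out, the last holds). Time passes only in rows, so rows that repeat a pose let the fingers close. It gives the time, the measured TCP pose, the force, the opening and the grip force at its end, in the units of the state.
- monitor.get_obs(): the state, without advancing time (a new reading comes with each control period).
- vision.get_image(name): name is "scene" or "top" or "wrist"; returns a dict with "pixels" (480x640x3 uint8, red, green, blue), "z_map" (480x640 float32, mm along the optical axis (not along the pixel's ray), 0 where there is no reading), "fovy" (degrees; the focal length in pixels is half the picture's height over the tangent of half this angle, whatever the lens; pixels are square), "cx", "cy" (the principal point, pixels), "origin" and "orientation" of the camera in the world; the wrist camera has in their place "tool_from_camera" (4x4, takes a point from camera to tool coordinates, whose origin is the TCP and whose axes are the flange's). Camera axes: x right, y up, looking along -z (the intrinsics and any distortion apply to the point x, -y, -z); pixel columns grow to the right and rows downward; lengths in mm; the calibration is good to about 2 mm. The wrist camera is an equidistant fisheye: a pixel r from the principal point sees the ray r / f radians off the axis. A picture is of the moment at which its call begins: read the wrist's pose just before it.
- r.close_job(): hands the job in; it is judged then, once.
Trained networks look in a picture, given as the dict that the camera call returned (one of the last four; its "shot" number tells which), for a name from the list of things; names that differ only in an ending like _2 or _b are one class to them, and where a whole thing is asked for, a point or a joint stands for the part that bears it (a point fixed in the world has none). Each returns a list of dicts, best first, with "conf" (0 to 1); they miss things now and then, are a little off and sometimes report something else, mostly with a low value. They report only what shows in the picture. A call takes as long as a camera call. They do not tell look-alikes from the thing itself.
- models.find_in(picture, query): "box" ([left, top, right, bottom] in pixels, round what is visible of it).
The state is a dict: "t": time; "q": joint angles; "joint_vel": joint speeds; "effort": joint torques, N m; "eef_pos": TCP position; "ee_rot": TCP orientation; "force": force on the tool from outside, world axes, zero at the start; "wrist_torque": the same for the moment, N m; "grip_width": opening from 0.0 (shut) to 1.0 (fully open); "finger_force": force on a finger pad.
Only numpy, scipy, OpenCV 4.12 (cv2) and the standard library are available. Lean on these libraries where they do the work, as an engineer would, in place of code of your own. Each camera call takes 0.05 s, during which the arm holds its last target. There are 200 camera calls.

## Task

Lock the coconut trimming turntable: turn it by its crank knob until the hole in its aluminium ear lies over the hole in the yellow ear of the base, then take the yellow-handled index pin from its wooden block and push it down through both holes until it is fully home. Let go of it, and do not shove the coconuts and other things around.

Things in the scene. Friction and masses are not known exactly. Their poses are not given: they have to be found in the camera images.
- base: Fixed base of a coconut trimming turntable: a blue drum 140 mm across and 40 mm high, with a yellow square ear (60 x 60 x 40 mm) on one side that holds the locking hole. Origin on the drum's axis at the table top; +x points to the ear, z up. Place and yaw differ each time.
- base_hole (a point): Mouth of the round locking hole in the yellow ear: centre of the hole at the ear's top face, 95 mm from the turntable's axis, 40 mm above the table. The hole is 20 mm wide, 36 mm deep, blind.
- turntable (a joint): Angle of the aluminium turntable on its base, rad, about the vertical axis through base; 0 when its hole is exactly over the hole of the yellow ear, growing anticlockwise seen from above. Starts between 0.5 and 1.8, turns from -2.8 to 2.8 with light friction (about 0.1 N m) and stays where it is left; no stop or click at 0.
- turntable_hole (a point): Centre, at the top face (53 mm above the table), of the 20 mm through hole in the turntable's square aluminium ear (50 x 50 x 12 mm), 95 mm from the axis. The turntable is a 128 mm disc, 41 to 53 mm above the table, with a low spiked steel cup in its middle (top at 65 mm); opposite the ear an arm carries the crank knob.
- crank_top (a point): Centre of the top of the black crank knob, opposite the turntable's hole, 95 mm from the axis. An upright cylinder 25 mm in diameter, 52 mm tall (68 to 120 mm above the table) on a thin stem. It spins freely on its own axis, so it can be gripped from above and led round the turntable's axis without turning the hand.
- pin: Loose index pin, 115 mm long, 0.13 to 0.25 kg; origin at its lower tip, z up along it. From the tip: steel shank 16 mm wide (first 12 mm tapered from 8), shoulder 32 mm wide at 45 to 51 mm, then a yellow grip 24 mm wide up to 115 mm. Starts upright in the wooden block, tip 5 mm above the table. Fully home, its shoulder rests on the aluminium ear, tip 8 mm above the table.
- block: Fixed wooden parking block, 70 x 70 x 50 mm, with a 20 mm hole, 48 mm deep, in the middle of its top. Origin at the centre of its underside.
- coconut0: Bystander: trimmed white coconut, 114 mm across, 100 mm high; origin at the centre of its underside. Leave alone.
- coconut1: Bystander: trimmed white coconut, 114 mm across, 100 mm high; origin at the centre of its underside. Leave alone.
- coconut2: Bystander: trimmed white coconut, 114 mm across, 100 mm high; origin at the centre of its underside. Leave alone.
- carton: Bystander: cardboard carton, 60 x 160 x 75 mm (x, y, z); origin at the centre of its underside. Leave alone.
- bowl: Bystander: steel bowl, 80 mm across, 40 mm high; origin at the centre of its underside. Leave alone.
- spoon: Bystander: spoon, 180 mm long, lying flat along its x, handle to -x; origin at the centre of its underside. Leave alone.
- straws: Bystander: clear jar with a green cap, 70 mm across, 120 mm high; origin at the centre of its underside. Leave alone.
There are look-alikes about, which are no part of the job. Of the things that look like the pin, take the one that is farthest from the robot's base at the start.

How it is judged (in metres and radians):
At the end, for the whole second after the job is handed in: The turntable is within 0.07 rad of the lined-up angle, the pin stands upright (within 0.12 rad) within 7 mm of the base hole's axis, its tip no more than 13 mm above the base's underside (home is 8 mm, so within 5 mm of seated), and pin and turntable are at rest (value of joint turntable between -0.07 and 0.07 rad and horizontal distance between pin and base_hole below 0.007 m and z of pin in the frame of base below 0.013 m and angle between pin's own z axis and vertical below 0.12 rad and linear speed of pin below 0.02 m/s and velocity of joint turntable between -0.05 and 0.05 rad/s); the robot touches nothing.
It fails at once if a coconut, the carton, the bowl, the spoon or the jar is shoved more than 40 mm (distance of any of coconut0, coconut1, coconut2, carton, bowl, spoon, straws from where it was at the start of the episode above 0.04 m).
It also fails if it takes over 64 s, if anything falls off the work surface, if the arm or the gripper's body presses on something with over 40 N, if the wrist force passes 120 N, or if a joint passes its speed limit or range.

## Working session

There is one attempt and no reset: what is moved stays moved. The work goes in short steps, Python scripts to look and compute and a shell command to move; the robot and the scene stay as the last step left them, time stands still between calls to the robot, and variables do not carry over. Pictures are saved under pics/ and viewed, at most 10 in all, crops included, and the job is handed in when it is done.

```bash
mkdir -p pics; cat > h.py <<'E'
import numpy as np, cv2
from bench import monitor, vision, r, models
def f_of(p): return p["pixels"].shape[0]/2/np.tan(np.radians(p["fovy"])/2)
def cloud(p):
    z=p["z_map"]; f=f_of(p); v,u=np.mgrid[:480,:640]
    c=np.stack([(u-p["cx"])/f*z,-(v-p["cy"])/f*z,-z],-1)
    w=c@np.array(p["orientation"]).T+np.array(p["origin"]); w[z==0]=np.nan
    return w
def save(p,n,box=None,s=1):
    im=p["pixels"][:,:,::-1]
    if box: l,t,rr,b=box; im=im[t:b,l:rr]
    cv2.imwrite("pics/"+n,cv2.resize(im,None,fx=s,fy=s,interpolation=cv2.INTER_CUBIC))
E
python3 - <<'E'
from h import *
np.set_printoptions(precision=1,suppress=True)
for n in("top","scene"):
    p=vision.get_image(n); save(p,n+"0.png"); w=cloud(p)
    np.savez(n+"0.npz",w=w,px=p["pixels"])
    print(n,{k:p[k] for k in p if k not in("pixels","z_map")})
    for q in("pin","turntable_hole","crank_top","base","block","coconut0","bowl","straws","carton","spoon"):
        for d in models.find_in(p,q):
            if d["conf"]<.25: continue
            l,t,R,b=map(int,d["box"]); W=w[t:b+1,l:R+1].reshape(-1,3); 
            print(q,round(d["conf"],2),np.round(d["box"]),"med",np.nanmedian(W,0),"zmax",np.nanmax(W[:,2]))
E
```

```text
top {'fovy': 51.132458548816274, 'cx': 327.173318203506, 'cy': 239.38194778386, 'origin': array([ 419.3,  -88.3, 1137.5]), 'orientation': array([[-0. ,  1. , -0.1],
       [-1. , -0. ,  0. ],
       [ 0. ,  0.1,  1. ]]), 'shot': 1}
pin 0.6 [311. 278. 324. 290.] med [484.5 -92.8 109.7] zmax 117.83497227211456
pin 0.53 [347. 298. 363. 306.] med [ 445.9 -167.7  111.1] zmax 117.13902585945584
pin 0.46 [352. 251. 368. 268.] med [ 535.1 -180.7   54.4] zmax 123.03184605681963
turntable_hole 0.8 [148. 234. 257. 298.] med [527.1 157.3  47.2] zmax 123.96033805802494
crank_top 0.81 [148. 240. 256. 296.] med [523.7 156.7  50.4] zmax 123.96033805802494
crank_top 0.68 [341. 244. 376. 279.] med [ 534.2 -179.    48.7] zmax 123.03184605681963
base 0.75 [150. 214. 260. 310.] med [535.  155.9   3.6] zmax 123.96033805802494
block 0.64 [342. 240. 377. 279.] med [ 537.  -182.8   48.4] zmax 123.03184605681963
coconut0 0.83 [137. 138. 188. 192.] med [742.  243.5  71.5] zmax 106.13741258748792
coconut0 0.57 [282. 120. 332. 170.] med [788.5 -68.2  74.7] zmax 107.94199606825941
coconut0 0.56 [364. 143. 412. 19
[... 1247 characters left out ...]
8.  -193.7   25.2] zmax 117.13541882017932
block 0.75 [348. 150. 414. 214.] med [531.1 159.   49.7] zmax 122.32453179493632
coconut0 0.97 [460. 190. 515. 237.] med [764.1 226.1  73.1] zmax 105.5008952626855
coconut0 0.73 [389. 286. 447. 348.] med [815.7 -84.6  70.8] zmax 105.14576409965287
coconut0 0.69 [298. 328. 357. 394.] med [ 762.  -264.1   73.6] zmax 104.28686386568563
bowl 0.72 [379. 249. 417. 286.] med [697.9  13.   12.7] zmax 43.57145259450863
carton 0.66 [429. 226. 508. 297.] med [807.1 123.2  27.7] zmax 105.14576409965287
spoon 0.86 [263. 168. 317. 217.] med [369.7  -1.3  -0.3] zmax 116.79492288112738
spoon 0.72 [341. 149. 436. 216.] med [535.9 174.4  28.5] zmax 122.32453179493632
```

View pics/top0.png

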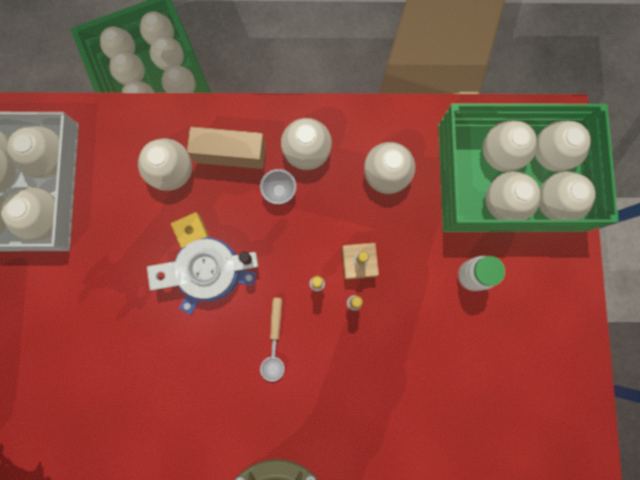

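View pics/scene0.png

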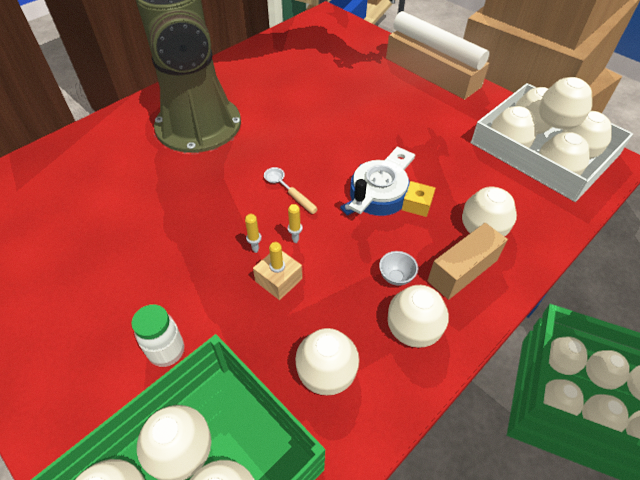

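The top view shows the turntable at (205,268), with its aluminium ear at (160,276), crank knob at (245,258) and yellow ear at (189,230). Candidates for the pin:
- (362,257): in the wooden block, about 565 mm out
- (317,284): standing free, about 493 mm out
- (355,303): standing free, about 477 mm out

I choose the block one because it is farthest from the robot's base. Next I'll check it in a close crop and measure.

```bash
python3 - <<'E'
from h import *
np.set_printoptions(precision=1,suppress=True)
im=np.load("top0.npz")["px"][205:320,140:390,::-1]
cv2.imwrite("pics/crop1.png",cv2.resize(im,None,fx=3.2,fy=3.2,interpolation=cv2.INTER_CUBIC))
for n in("top","scene"):
    d=np.load(n+"0.npz"); w,px=d["w"],d["px"].astype(int); hsv=cv2.cvtColor(d["px"],cv2.COLOR_RGB2HSV)
    x,y,z=w[...,0],w[...,1],w[...,2]
    yel=(hsv[...,0]>18)&(hsv[...,0]<32)&(hsv[...,1]>150)
    def rep(name,m):
        P=w[m]
        if len(P)<3: print(n,name,len(P));return
        c,s,a=cv2.minAreaRect(P[:,:2].astype(np.float32)); print(n,name,len(P),"mean",P.mean(0),"rect",np.round(c,1),np.round(s,1),round(a,1))
    near=(abs(x-535)<130)&(abs(y-160)<150)
    rep("knobtop",near&(z>112)); 
    rep("year",near&yel&(z>35)&(z<47))
    disc=near&(z>48)&(z<58)&(hsv[...,1]<70); rep("alum",disc)
    rep("cup",near&(z>60)&(z<70))
    for cx,cy in((540,-185),(485,-93),(446,-168)):
        rep("pin%d"%cx,(np.hypot(x-cx,y-cy)<35)&(z>110))
    rep("block",(np.hypot(x-540,y+185)<60)&(z>44)&(z<56)&~yel)
E
```

```text
top knobtop 115 mean [538.1  57.7 118.6] rect [537.9  57.9] [23.9 22.9] 44.9
top year 602 mean [610.5 192.6  39.2] rect [609.7 192.4] [57.3 60.8] 24.8
top alum 3094 mean [519.  161.9  52.3] rect [522.8 156.5] [230.  126.7] 80.1
top cup 292 mean [522.5 153.8  63.3] rect [521.1 152.2] [68.2 68.9] 89.9
top pin540 104 mean [ 537.7 -185.5  118.1] rect [ 538.3 -185.5] [22.6 22.3] 33.3
top pin485 90 mean [487.8 -91.1 113.7] rect [488.7 -90.7] [20.5 20.5] 1.1
top pin446 91 mean [ 446.5 -171.1  113.2] rect [ 446.8 -170.9] [20.  20.2] 43.9
top block 864 mean [ 537.5 -185.4   49.4] rect [ 538.6 -186.1] [70.3 70.6] 5.0
scene knobtop 92 mean [542.   57.5 117.8] rect [541.2  59.2] [23.  21.9] 68.0
scene year 467 mean [611.3 192.3  39.2] rect [610.2 193.3] [58.7 63.4] 24.4
scene alum 1809 mean [527.2 160.5  52.3] rect [521.6 157.4] [126.2 229.1] 29.9
scene cup 205 mean [522.5 150.5  63.4] rect [538.8 125.3] [ 69.3 136.5] 28.2
scene pin540 108 mean [ 542.6 -186.2  117.1] rect [ 541.2 -185.6] [21.4 21.2] 47.6
scene pin485 70 mean [491.4 -90.7 113.2] rect [490.6 -90.5] [20.7 20.1] 38.2
scene pin446 71 mean [ 449.3 -170.9  113.4] rect [ 449.4 -170.6] [20.5 19.5] 53.5
scene block 794 mean [ 546.4 -189.4   49.2] rect [ 540.1 -184.5] [73.2 71.3] 5.6
```

View pics/crop1.png

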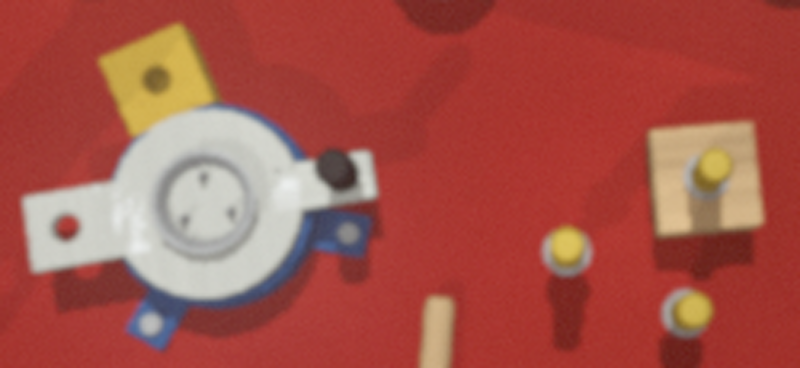

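The crop confirms the choice: one pin stands in the wooden block at crop pixel (712,165), and the other two stand free at (567,247) and (690,308). The geometry is consistent:
- **Base hole:** about (610,192.5), with the base yaw about 24.6°.
- **Axis:** about (523.5,153).
- **Knob:** about (539.5,58), at −80.7°, so the joint is at about 1.30 rad.
- **Knob target:** (437,113.5).

Next I move over the knob.

```bash
python3 -c "
from h import *
print(monitor.get_obs()['ee_rot'])"
python3 -m inch '[0,0,0,0.035,-0.06,-0.01,0.07, 0,0,0,0.055,-0.095,-0.02,0.07, 0,0,0,0.075,-0.13,-0.03,0.07, 0,0,0,0.095,-0.165,-0.04,0.07, 0,0,0,0.115,-0.2,-0.05,0.07, 0,0,0,0.135,-0.235,-0.055,0.07, 0,0,0,0.155,-0.27,-0.06,0.07, 0,0,0,0.175,-0.305,-0.065,0.07, 0,0,0,0.195,-0.34,-0.07,0.07, 0,0,0,0.215,-0.375,-0.075,0.07, 0,0,0,0.235,-0.41,-0.075,0.07, 0,0,0,0.235,-0.41,-0.075,0.07]'
```

```text
[[-9.09051668e-01  4.16683412e-01  5.27980660e-06]
 [ 4.16683412e-01  9.09051667e-01  1.97077367e-05]
 [ 3.41226999e-06  2.01153588e-05 -1.00000000e+00]]
t: 2.1
eef_pos: [486.4, 132.0, 329.5]
ee_rot: [[-0.908, 0.42, 0.001], [0.42, 0.908, -0.001], [-0.001, -0.001, -1.0]]
force: [0.2, 0.4, 0.3]
grip_width: 0.823
finger_force: 0.0
```

```bash
python3 -m inch '[0,0,0,0.02,-0.025,0,0.07, 0,0,0,0.037,-0.052,0,0.07, 0,0,0,0.0545,-0.0775,0,0.07, 0,0,0,0.0545,-0.0775,-0.01,0.07, 0,0,0,0.0545,-0.0775,-0.03,0.07, 0,0,0,0.0545,-0.0775,-0.055,0.07, 0,0,0,0.0545,-0.0775,-0.075,0.07, 0,0,0,0.0545,-0.0775,-0.075,0.05, 0,0,0,0.0545,-0.0775,-0.075,0.03, 0,0,0,0.0545,-0.0775,-0.075,0.01, 0,0,0,0.0545,-0.0775,-0.075,0.01, 0,0,0,0.0545,-0.0775,-0.075,0.01]' 30
```

```text
t: 3.1
eef_pos: [540.3, 58.5, 256.3]
ee_rot: [[-0.909, 0.416, 0.003], [0.416, 0.909, 0.001], [-0.002, 0.002, -1.0]]
force: [-0.2, 2.4, 3.3]
grip_width: 0.28
finger_force: 31.5
```

```bash
python3 -m inch '[0,0,0,-0.012,-0.0012,0,0.01, 0,0,0,-0.0236,-0.0009,0,0.01, 0,0,0,-0.0351,0.0008,0,0.01, 0,0,0,-0.0463,0.0039,0,0.01, 0,0,0,-0.057,0.0084,0,0.01, 0,0,0,-0.0671,0.0141,0,0.01, 0,0,0,-0.0764,0.021,0,0.01, 0,0,0,-0.0848,0.029,0,0.01, 0,0,0,-0.0922,0.0379,0,0.01, 0,0,0,-0.0976,0.0462,0,0.01, 0,0,0,-0.1017,0.0542,0,0.01, 0,0,0,-0.1017,0.0542,0,0.01]' 30
python3 - <<'E'
from h import *
np.set_printoptions(precision=1,suppress=True)
print(monitor.get_obs()["eef_pos"],monitor.get_obs()["force"])
p=vision.get_image("wrist"); save(p,"w1.png")
print({k:p[k] for k in p if k not in("pixels","z_map")})
s=vision.get_image("scene"); save(s,"s1.png",(330,120,450,230),5)
np.savez("s1.npz",w=cloud(s),px=s["pixels"])
E
```

```text
t: 4.1
eef_pos: [438.0, 113.5, 256.3]
ee_rot: [[-0.91, 0.415, 0.003], [0.415, 0.91, 0.001], [-0.003, 0.002, -1.0]]
force: [0.2, 1.5, 8.4]
grip_width: 0.282
finger_force: 32.5
[438.  113.5 256.3] [0.2 1.5 8.4]
{'fovy': 65.70646984690485, 'cx': 320.3029274805837, 'cy': 243.65687550265645, 'tool_from_camera': array([[ 0. ,  1. ,  0.3, 76.8],
       [ 1. , -0. ,  0. ,  0.4],
       [ 0. ,  0.3, -1. , 30.5],
       [ 0. ,  0. ,  0. ,  1. ]]), 'shot': 3}
```

View pics/w1.png

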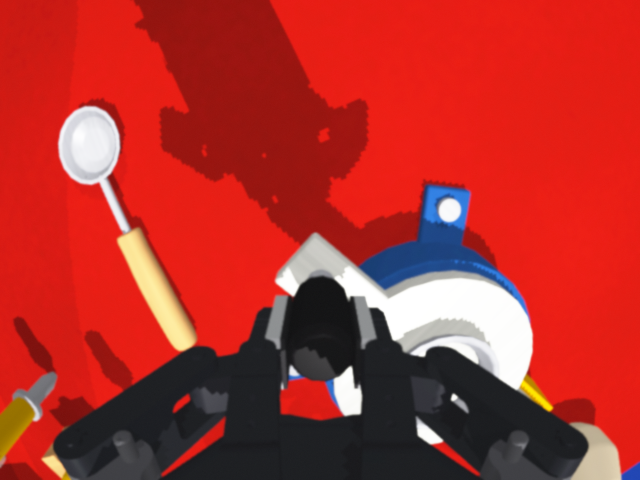

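View pics/s1.png

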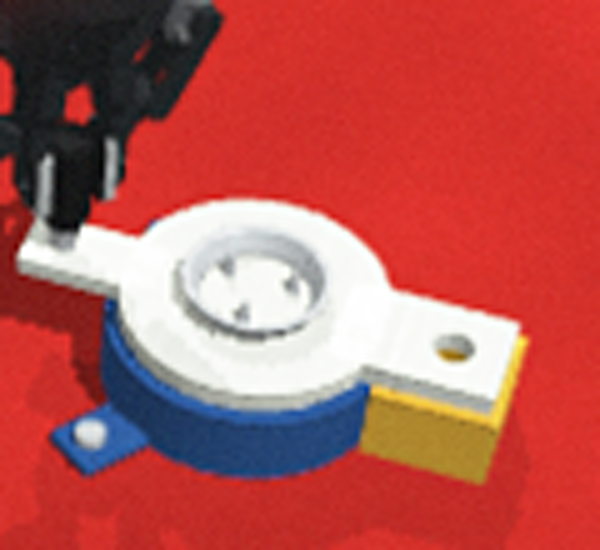

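The hole looks lined up by eye: in the scene crop the alu hole is at (455,348), with yellow showing through. I'll release, lift and check from above with the wrist camera.

```bash
python3 -m inch '[0,0,0,0,0,0,0.03, 0,0,0,0,0,0,0.045, 0,0,0,0,0,0,0.06, 0,0,0,0,0,0.02,0.06, 0,0,0,0,0,0.06,0.06, 0,0,0,0.01,0.004,0.095,0.06, 0,0,0,0.045,0.012,0.1,0.06, 0,0,0,0.085,0.022,0.1,0.06, 0,0,0,0.125,0.03,0.1,0.06, 0,0,0,0.165,0.04,0.1,0.06, 0,0,0,0.2,0.048,0.1,0.06, 0,0,0,0.227,0.0535,0.1,0.06]'
python3 -m inch '[0,0,0,0,0,0,0.06, 0,0,0,0,0,0,0.06]'
python3 - <<'E'
from h import *
np.set_printoptions(precision=2,suppress=True)
o=monitor.get_obs(); p=vision.get_image("wrist"); save(p,"w2.png")
T=np.array(p["tool_from_camera"]); print(T,p["fovy"])
z=p["z_map"]; f=f_of(p); v,u=np.mgrid[:480,:640]
dx,dy=u-p["cx"],v-p["cy"]; rr=np.hypot(dx,dy)+1e-9; k=np.tan(rr/f)/rr
c=np.stack([dx*k*z,-dy*k*z,-z],-1); w=(c@T[:3,:3].T+T[:3,3])@np.array(o["ee_rot"]).T+np.array(o["eef_pos"]); w[z==0]=np.nan
np.savez("w2.npz",w=w,px=p["pixels"]); 
m=abs(w[...,2]-53)<4; P=w[m]; print("alu z",len(P),np.median(P,0))
R=np.array(o["ee_rot"])
cam=R@T[:3,3]+np.array(o["eef_pos"]); np.save("cam.npy",cam); print(cam)
t=vision.get_image("top"); np.savez("t2.npz",w=cloud(t),px=t["pixels"])
E
```

```text
t: 5.2
eef_pos: [667.0, 166.1, 353.5]
ee_rot: [[-0.909, 0.417, -0.001], [0.417, 0.909, -0.0], [0.0, -0.001, -1.0]]
force: [-0.1, 0.3, -0.3]
grip_width: 0.705
finger_force: 0.0
t: 5.37
eef_pos: [665.3, 165.6, 352.8]
ee_rot: [[-0.909, 0.417, -0.003], [0.417, 0.909, -0.001], [0.002, -0.002, -1.0]]
force: [-0.8, 1.0, -0.2]
grip_width: 0.699
finger_force: 0.0
[[ 0.    0.95  0.3  76.81]
 [ 1.   -0.    0.    0.37]
 [ 0.    0.3  -0.95 30.48]
 [ 0.    0.    0.    1.  ]] 65.70646984690485
alu z 27383 [549.68 166.06  53.39]
[595.55 197.89 322.49]
```

View pics/w2.png

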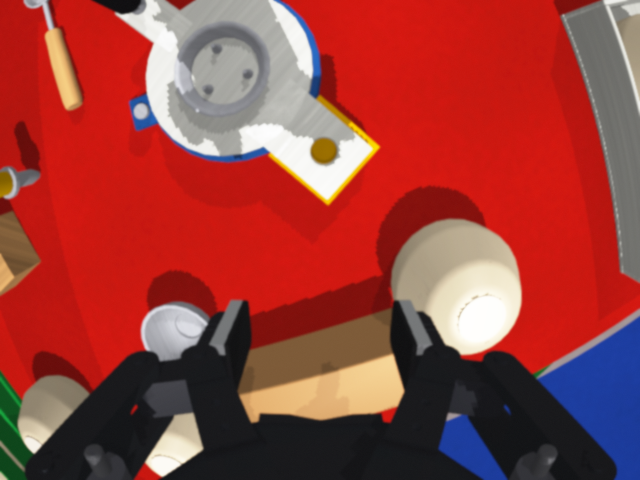

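The wrist view shows the alu hole at (323,151) with yellow through it and thin yellow borders on both sides, so it's near aligned. I'll quantify that.

```bash
python3 - <<'E'
from h import *
np.set_printoptions(precision=1,suppress=True)
d=np.load("w2.npz"); w,px=d["w"],d["px"]; cam=np.load("cam.npy"); hsv=cv2.cvtColor(px,cv2.COLOR_RGB2HSV)
def onz(m,Z):
    P=w[m]; t=(Z-cam[2])/(P[:,2]-cam[2]); return (cam+(P-cam)*t[:,None])[:,:2].astype(np.float32)
x,y,z=w[...,0],w[...,1],w[...,2]
reg=np.zeros(z.shape,bool); reg[135:168,305:342]=1
hole=reg&(hsv[...,1]>110); H=onz(hole,53); (c,rad)=cv2.minEnclosingCircle(H); print("hole",H.mean(0),c,2*rad,len(H))
sel=np.zeros(z.shape,bool); sel[85:215,255:390]=1
yel=sel&(hsv[...,0]>15)&(hsv[...,0]<32)&(hsv[...,1]>110)&(z>34)&(z<46)&~reg
Y=onz(yel,40); a=cv2.minAreaRect(Y); print("yellow",len(Y),a)
alu=sel&(hsv[...,1]<90)&(abs(z-53)<5)
ax=np.array([523.7,153.]); 
P=onz(alu,53); P=P[np.hypot(*(P-ax).T)>78]; print("alu ear",cv2.minAreaRect(P))
C=w[(z>58)&(z<69)&(np.hypot(x-523,y-153)<50)]; print("cup",cv2.minAreaRect(C[:,:2].astype(np.float32)),C[:,2].mean())
t=np.load("t2.npz"); w=t["w"]; K=w[(w[...,2]>112)&(np.hypot(w[...,0]-437,w[...,1]-113)<30)]; print("top knob",K.mean(0),cv2.minAreaRect(K[:,:2].astype(np.float32)))
E
```

```text
hole [nan nan] (608.8890380859375, 193.65603637695312) 18.700210571289062 526
yellow 970 ((609.4319458007812, 193.75289916992188), (59.91337203979492, 60.375465393066406), 24.781869888305664)
alu ear ((611.5892333984375, 194.2847900390625), (45.787437438964844, 50.61191940307617), 25.029726028442383)
cup ((523.071044921875, 153.83682250976562), (70.34732818603516, 70.33733367919922), 71.03035736083984) 63.34692456859268
top knob [436.5 112.2 726.4] ((436.9433898925781, 112.91902160644531), (59.61125564575195, 59.196266174316406), 89.4002685546875)
```

Aligned to about 0.004 rad (ear edges 25.0° against 24.8°). Next is the pin, with a wrist look on the way.

```bash
python3 -m inch '[0,0,0,-0.006,-0.034,0,0.06, 0,0,0,-0.013,-0.068,0,0.06, 0,0,0,-0.019,-0.102,0,0.06, 0,0,0,-0.025,-0.136,0,0.06, 0,0,0,-0.032,-0.17,0,0.06, 0,0,0,-0.038,-0.204,0,0.06, 0,0,0,-0.044,-0.238,0,0.06, 0,0,0,-0.051,-0.272,0,0.06, 0,0,0,-0.057,-0.306,0,0.06, 0,0,0,-0.063,-0.34,0,0.06, 0,0,0,-0.07,-0.376,0,0.06, 0,0,0,-0.07,-0.376,0,0.06]'
python3 -m inch '[0,0,0,0,0,0,0.06, 0,0,0,0,0,0,0.06]'
cat >> h.py <<'E'
def wrist():
    o=monitor.get_obs(); p=vision.get_image("wrist"); T=np.array(p["tool_from_camera"])
    z=p["z_map"]; f=f_of(p); v,u=np.mgrid[:480,:640]
    dx,dy=u-p["cx"],v-p["cy"]; rr=np.hypot(dx,dy)+1e-9; k=np.tan(rr/f)/rr; R=np.array(o["ee_rot"]); e=np.array(o["eef_pos"])
    ray=np.stack([dx*k,-dy*k,-np.ones_like(k)],-1)@T[:3,:3].T@R.T; cam=R@T[:3,3]+e
    w=cam+ray*z[...,None]; w[z==0]=np.nan
    return o,p,w,cam,ray
E
python3 - <<'E'
from h import *
np.set_printoptions(precision=1,suppress=True)
o,p,w,cam,ray=wrist(); save(p,"w3.png",(180,60,480,300),2)
x,y,z=w[...,0],w[...,1],w[...,2]; n=np.hypot(x-540,y+185.5)
hsv=cv2.cvtColor(p["pixels"],cv2.COLOR_RGB2HSV)
yel=(hsv[...,0]>18)&(hsv[...,0]<32)&(hsv[...,1]>150)
for nm,m in(("top",(n<30)&(z>116)&(z<126)),("block",(n<60)&(z>46)&(z<54))):
    P=w[m]; print(nm,len(P),P.mean(0),cv2.minAreaRect(P[:,:2].astype(np.float32)))
print(o["eef_pos"])
E
```

```text
t: 6.47
eef_pos: [591.9, -215.3, 355.4]
ee_rot: [[-0.907, 0.422, -0.0], [0.422, 0.906, -0.003], [-0.001, -0.003, -1.0]]
force: [-0.4, 0.5, -0.0]
grip_width: 0.708
finger_force: 0.0
t: 6.63
eef_pos: [593.8, -209.9, 355.2]
ee_rot: [[-0.909, 0.417, 0.0], [0.417, 0.909, 0.001], [0.0, 0.0, -1.0]]
force: [-0.1, 0.4, 0.2]
grip_width: 0.702
finger_force: 0.0
top 1256 [ 539.  -184.4  119.5] ((539.1320190429688, -184.47898864746094), (22.478376388549805, 22.537858963012695), 30.658939361572266)
block 7162 [ 538.3 -183.9   50.3] ((539.2670288085938, -184.34744262695312), (70.72701263427734, 70.64969635009766), 4.585911750793457)
[ 593.8 -209.9  355.2]
```

View pics/w3.png

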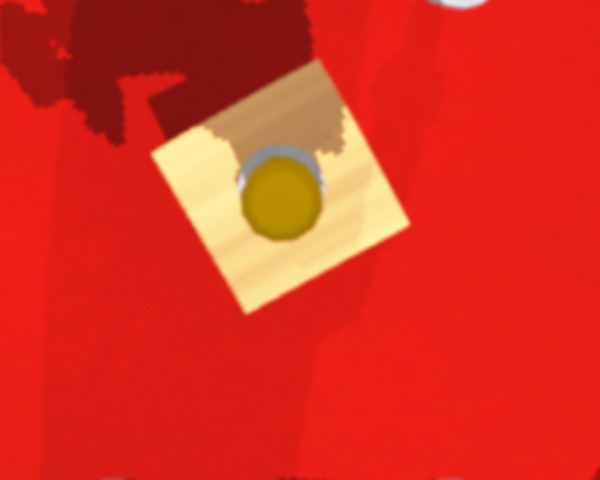

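The crop shows the pin upright in the block at (282,200), with its top measured at z = 119.5 mm, as expected. Now descend and grasp.

```bash
python3 -m inch '[0,0,0,-0.028,0.013,0,0.06, 0,0,0,-0.0556,0.026,0,0.06, 0,0,0,-0.0556,0.026,-0.01,0.06, 0,0,0,-0.0556,0.026,-0.035,0.06, 0,0,0,-0.0556,0.026,-0.06,0.06, 0,0,0,-0.0556,0.026,-0.085,0.06, 0,0,0,-0.0556,0.026,-0.107,0.06, 0,0,0,-0.0556,0.026,-0.107,0.06, 0,0,0,-0.0556,0.026,-0.107,0.04, 0,0,0,-0.0556,0.026,-0.107,0.01, 0,0,0,-0.0556,0.026,-0.107,0.01, 0,0,0,-0.0556,0.026,-0.107,0.01]' 50
python3 -m inch '[0,0,0,0,0,0,0.01, 0,0,0,0,0,0.01,0.01, 0,0,0,0,0,0.03,0.01, 0,0,0,0,0,0.055,0.01, 0,0,0,0,0,0.08,0.01, 0,0,0,0,0,0.105,0.01, 0,0,0,0,0,0.125,0.01, 0,0,0,0,0,0.125,0.01]'
```

```text
t: 7.68
eef_pos: [540.1, -184.4, 249.6]
ee_rot: [[-0.909, 0.416, 0.003], [0.416, 0.909, -0.001], [-0.003, 0.001, -1.0]]
force: [-0.1, 0.5, 3.5]
grip_width: 0.267
finger_force: 48.8
t: 8.35
eef_pos: [540.4, -184.9, 377.9]
ee_rot: [[-0.909, 0.417, 0.007], [0.417, 0.909, -0.002], [-0.007, 0.001, -1.0]]
force: [0.8, -0.6, -1.1]
grip_width: 0.268
finger_force: 49.9
```

```bash
python3 -m inch '[0,0,0,0.004,0.02,0,0.01, 0,0,0,0.01,0.055,0,0.01, 0,0,0,0.017,0.09,0,0.01, 0,0,0,0.023,0.125,0,0.01, 0,0,0,0.03,0.16,0,0.01, 0,0,0,0.036,0.195,0,0.01, 0,0,0,0.043,0.23,0,0.01, 0,0,0,0.049,0.265,0,0.01, 0,0,0,0.056,0.3,0,0.01, 0,0,0,0.062,0.335,0,0.01, 0,0,0,0.067,0.362,0,0.01, 0,0,0,0.07,0.378,0,0.01]'
python3 -m inch '[0,0,0,0,0,0,0.01, 0,0,0,0,0,-0.02,0.01, 0,0,0,0,0,-0.045,0.01, 0,0,0,0,0,-0.06,0.01, 0,0,0,0,0,-0.06,0.01, 0,0,0,0,0,-0.06,0.01]'
python3 - <<'E'
from h import *
np.set_printoptions(precision=1,suppress=True)
o,p,w,cam,ray=wrist(); print(o["eef_pos"]); save(p,"w4.png",(200,60,440,420),1.6)
s=vision.get_image("scene"); W=cloud(s); hsv=cv2.cvtColor(s["pixels"],cv2.COLOR_RGB2HSV)
im=np.hstack([cv2.resize(p["pixels"][60:420,200:440],None,fx=1.5,fy=1.5),cv2.resize(s["pixels"][110:230,340:450],(495,540),interpolation=2)])
cv2.imwrite("pics/c4.png",cv2.resize(im[:,:,::-1],(800,505)))
E
```

```text
t: 9.35
eef_pos: [609.0, 196.6, 371.6]
ee_rot: [[-0.91, 0.414, -0.001], [0.414, 0.91, 0.0], [0.001, -0.0, -1.0]]
force: [-0.3, -0.8, -2.0]
grip_width: 0.267
finger_force: 49.9
t: 9.85
eef_pos: [608.6, 192.4, 311.7]
ee_rot: [[-0.909, 0.418, -0.003], [0.418, 0.909, -0.001], [0.002, -0.002, -1.0]]
force: [0.1, -0.4, -2.2]
grip_width: 0.267
finger_force: 49.8
[608.6 192.4 311.7]
```

View pics/c4.png

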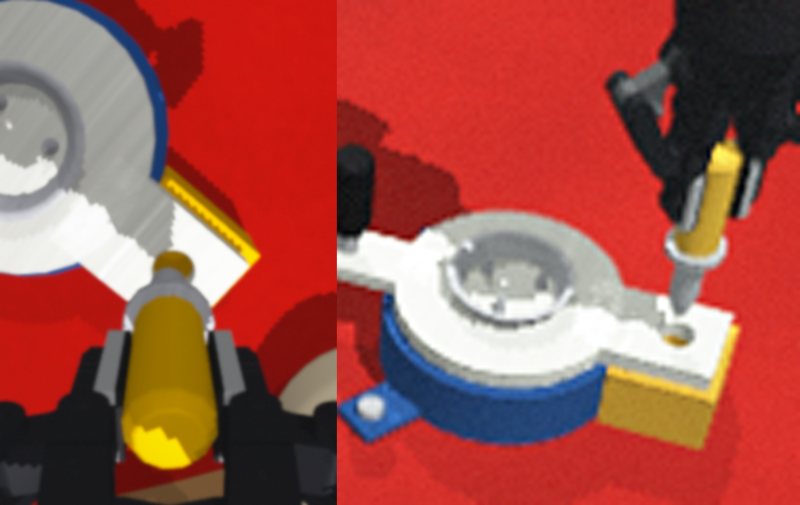

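The wrist half shows the pin centred between the pads. In the scene half its top (728,150) leans relative to its tip (683,305), so it may have swung about the pad axis. I'll measure the tilt.

```bash
cat >> h.py <<'E'
def pintilt():
    from scipy.optimize import least_squares
    o,p,w,cam,ray=wrist(); e=np.array(o["eef_pos"]); R=np.array(o["ee_rot"])
    t=(w-e)@R   # tool coords
    hsv=cv2.cvtColor(p["pixels"],cv2.COLOR_RGB2HSV)
    s=vision.get_image("scene"); W=cloud(s); hs=cv2.cvtColor(s["pixels"],cv2.COLOR_RGB2HSV); ts=(W-e)@R
    def ye(h,t): return (h[...,0]>15)&(h[...,0]<33)&(h[...,1]>110)&(abs(t[...,0])<45)&(abs(t[...,1])<14)&(t[...,2]>100)&(t[...,2]<200)
    for n,P in(("wrist",t[ye(hsv,t)]),("scene",ts[ye(hs,ts)]),):
        P=P[np.isfinite(P).all(1)]
        def res(v):
            d=np.array([v[2],v[3],1]); d/=np.linalg.norm(d); q=P-np.array([v[0],v[1],155]); return np.linalg.norm(np.cross(q,d),axis=1)-12
        f=least_squares(res,[0,0,0,0],loss="soft_l1"); v=f.x
        print(n,len(P),"tool x,y at grasp",v[:2],"slope dx/dz,dy/dz (down)",v[2:],"cost",f.cost/len(P),"z range",np.percentile(P[:,2],[1,99]))
    return o
E
python3 - <<'E'
from h import *
np.set_printoptions(precision=3,suppress=True)
pintilt()
E
```

```text
wrist 6806 tool x,y at grasp [0.23  0.355] slope dx/dz,dy/dz (down) [ 0.036 -0.009] cost 1.4562904706801558 z range [128.528 190.267]
scene 208 tool x,y at grasp [ 1.906 -0.186] slope dx/dz,dy/dz (down) [-0.026  0.061] cost 1.0701538569542985 z range [115.169 188.91 ]
```

Tilt is small (≤ 2–3°), and the lean in the scene view is mostly perspective. Pin top at z ≈ 183 mm puts the tip at about 68 mm, as expected. Descend gently and watch the force.

```bash
python3 -m inch '[0,0,0,0.0007,0.001,0,0.01, 0,0,0,0.0007,0.001,-0.008,0.01, 0,0,0,0.0007,0.001,-0.014,0.01, 0,0,0,0.0007,0.001,-0.018,0.01, 0,0,0,0.0007,0.001,-0.022,0.01, 0,0,0,0.0007,0.001,-0.022,0.01]'
```

```text
t: 10.55
eef_pos: [609.4, 194.5, 289.2]
ee_rot: [[-0.909, 0.417, -0.002], [0.417, 0.909, -0.001], [0.002, -0.002, -1.0]]
force: [0.8, -0.1, -2.3]
grip_width: 0.265
finger_force: 49.9
```

```bash
python3 -m inch '[0,0,0,0,0,-0.005,0.01, 0,0,0,0,0,-0.01,0.01, 0,0,0,0,0,-0.015,0.01, 0,0,0,0,0,-0.018,0.01, 0,0,0,0,0,-0.018,0.01]'
```

```text
t: 10.97
eef_pos: [609.7, 194.5, 271.7]
ee_rot: [[-0.909, 0.417, -0.001], [0.417, 0.909, -0.001], [0.001, -0.001, -1.0]]
force: [0.0, -0.8, -3.5]
grip_width: 0.265
finger_force: 49.9
```

```bash
python3 -m inch '[0,0,0,0,0,-0.005,0.01, 0,0,0,0,0,-0.01,0.01, 0,0,0,0,0,-0.014,0.01, 0,0,0,0,0,-0.017,0.01, 0,0,0,0,0,-0.017,0.01]'
```

```text
t: 11.38
eef_pos: [609.6, 194.5, 254.7]
ee_rot: [[-0.909, 0.417, -0.001], [0.417, 0.909, -0.001], [0.001, -0.001, -1.0]]
force: [0.5, -0.2, -2.1]
grip_width: 0.271
finger_force: 49.9
```

```bash
python3 -m inch '[0,0,0,0,0,-0.001,0.01, 0,0,0,0,0,-0.002,0.01, 0,0,0,0,0,-0.003,0.01, 0,0,0,0,0,-0.003,0.01]'
```

```text
t: 11.72
eef_pos: [610.0, 194.6, 252.7]
ee_rot: [[-0.909, 0.417, 0.0], [0.417, 0.909, 0.0], [-0.0, 0.0, -1.0]]
force: [-0.2, -0.4, -3.4]
grip_width: 0.267
finger_force: 50.0
```

```bash
python3 -m inch '[0,0,0,0,0,-0.001,0.01, 0,0,0,0,0,-0.002,0.01, 0,0,0,0,0,-0.002,0.01]'
```

```text
t: 11.97
eef_pos: [609.9, 194.6, 252.5]
ee_rot: [[-0.909, 0.417, 0.001], [0.417, 0.909, 0.0], [-0.001, 0.001, -1.0]]
force: [-4.1, -1.6, 10.1]
grip_width: 0.268
finger_force: 51.2
```

Contact shows: +10 N, and z stopped. The shoulder is seated, so I'll open slowly, lift clear and check.

```bash
python3 -m inch '[0,0,0,0,0,0.001,0.02, 0,0,0,0,0,0.001,0.03, 0,0,0,0,0,0.001,0.045, 0,0,0,0,0,0.001,0.06, 0,0,0,0,0,0.001,0.06, 0,0,0,0,0,0.02,0.06, 0,0,0,0,0,0.05,0.06, 0,0,0,0.02,-0.009,0.085,0.06, 0,0,0,0.045,-0.02,0.11,0.06, 0,0,0,0.06,-0.027,0.12,0.06, 0,0,0,0.06,-0.027,0.12,0.06, 0,0,0,0.06,-0.027,0.12,0.06]'
python3 - <<'E'
from h import *
np.set_printoptions(precision=1,suppress=True)
o,p,w,cam,ray=wrist(); print(o["eef_pos"],o["force"]); z=w[...,2]
m=(np.hypot(w[...,0]-609,w[...,1]-193.5)<30)&(z>108)&(z<150); P=w[m]; print(len(P),np.median(P[:,2]),np.percentile(P[:,2],98),cv2.minAreaRect(P[P[:,2]>117][:,:2].astype(np.float32)))
s=vision.get_image("scene")
im=np.hstack([cv2.resize(p["pixels"],None,fx=.75,fy=.75),cv2.resize(s["pixels"][130:230,340:450],(396,360),interpolation=2)])
cv2.imwrite("pics/c5.png",cv2.resize(im[:,:,::-1],(800,328)))
E
```

```text
t: 12.97
eef_pos: [670.6, 167.2, 370.9]
ee_rot: [[-0.909, 0.418, 0.001], [0.418, 0.909, 0.0], [-0.001, 0.001, -1.0]]
force: [-1.1, 0.4, -0.0]
grip_width: 0.699
finger_force: 0.0
[670.6 167.2 370.9] [-1.1  0.4 -0. ]
1199 122.7544961928578 124.4878862841857 ((608.8536987304688, 195.04998779296875), (23.130355834960938, 22.153411865234375), 65.27564239501953)
```

View pics/c5.png

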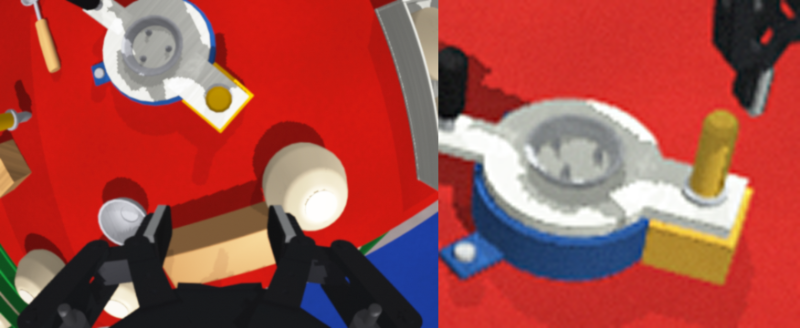

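The picture shows the pin upright in the ear at (218,98) on the left and (712,150) on the right. Its shoulder is on the aluminium, its top is at 122.8 mm (home is 123), and the gripper is clear.

```bash
python3 -c "
from bench import r
print(r.close_job())"
```

```text
the job is handed in; nothing more can be done
None
```

The turntable is locked and the job is handed in: holes lined up to about 0.004 rad, the block's pin seated at the home height to within 1 mm and released, no bystanders touched, about 13 s used; no verdict was returned.

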